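# Clip the hanging jar onto its stand

### The job

Hang up the small jar that has the snap hook on its lid: take it by the black grip on top of the hook, press the hook's sprung gate gently against the front bar of the stand's wire loop until the bar has passed the gate, and let the jar down so that it hangs still from the bar with the gate sprung shut. The loop's reach is set differently each time, so feel for the bar; never force the hook against the stand, and do not disturb the things around.

Things in the scene. Friction and masses are not known exactly. Their poses are not given: they have to be found in the camera images.
- hook_jar: Small green-lidded jar, 71 mm across, 55 mm tall, about 0.2 kg, standing upright. Origin: centre of its underside, z up its axis. On its lid a steel snap hook of 6 mm wire, a loop in the jar's x-z plane: back wire at x = -13 mm, sprung gate on the +x side. Heights above the underside: bottom wire's axis 63 mm, nose tip 89 mm, bow's highest underside 101 mm, grip 106 to 138 mm.
- gate_press (a point): Best point of the gate to meet the bar: on the gate's axis at x = +12 mm, 79 mm above the jar's underside (the bar's axis may meet it from 72 to 84 mm). Axes as the jar's. The gate is 5 mm thick. Inside the loop the axis of the 7 mm bar has room from x = -6.5 to +5.5 mm (jar's frame), so from first touch the hook must go on 13 to 24 mm.
- hook_seat (a point): Underside of the hook's bow on the jar's axis, 101 mm above the jar's underside: rests on top of the bar when hung. Axes as the jar's.
- hook_grip (a point): Middle of the black grip block on top of the hook, on the jar's axis, 124 mm above the jar's underside; the block is 22 mm along x, 14 mm along y (take it across y) and 32 mm tall. Axes as the jar's.
- gate (a joint): Opening angle of the gate, rad: 0 shut, up to 1.25 swung inward (toward the jar's -x) about its lower end, 63 mm above the jar's underside. Pressed at gate_press the spring takes about 3 N to start and 6 N at 0.95 rad, where a bar in mid-loop holds it; it springs shut when the hook is then lowered about 18 mm, the bar rising above it into the bow.
- stand: Fixed steel stand, 138 mm tall: round base 100 mm across, post 16 mm thick, on top a clamp block 28 mm along x, 64 mm along y, 16 mm high. Origin: centre of the underside. From the block a level U-shaped loop of 7 mm rod reaches toward the stand's -x; its front bar runs along y, straight for 32 mm about y = 0, with side rods at y = +-22 mm. The loop does not slide under hand forces.
- clamp (a point): Centre of the clamp block on the post's axis, 130 mm above the worktop, level with the axes of the loop's rods. Axes as the stand's. The front bar's axis lies 60 to 90 mm from here toward -x; this reach differs each time and is not measured. The hook is pressed on toward +x, the jar's x along the stand's x.
- plain_jar: Bystander: spice jar with a red cap, no hook, 45 mm across, 109 mm tall.
- scissors: Bystander: white-handled kitchen scissors lying flat, 206x84x11 mm.
- mug: Bystander: stoneware mug, 91x117x85 mm.
- honey: Bystander: honey jar with yellow lid, 66 mm across, 83 mm tall.
- medicine: Bystander: flat medicine box, 64x127x22 mm.
- keys: Bystander: keys on a ring with a green fob, 94x122x8 mm.
Mind the look-alikes: they are no part of the job. What is shaped like the hook_jar but yellow is not meant. What is shaped like the stand but yellow is not meant.

How it is judged:
On the way:
1. the loop's bar holds the gate pushed open (value of joint gate above 0.35 rad and contact force between hook_jar and stand above 0.5 N), for 0.1 s.
At the end, for the whole second after the job is handed in: Bar inside the hook (bow's underside -2 to 8 mm above the bar's axis, within 18 mm of the loop's middle, 51 to 99 mm in front of the post), gate shut (under 0.12 rad), jar within 0.25 rad of upright, borne by the stand and still (under 30 mm/s) (value of joint gate below 0.12 rad and x of hook_seat in the frame of clamp between -0.099 and -0.051 m and y of hook_seat in the frame of clamp between -0.018 and 0.018 m and z of hook_seat in the frame of clamp between -0.002 and 0.008 m and angle between hook_jar's own z axis and vertical below 0.25 rad and contact force between hook_jar and stand above 0.4 N and linear speed of hook_jar below 0.03 m/s); the robot touches nothing.
It fails at once if the jar or its hook is pressed against the stand with more than 20 N (contact force between hook_jar and stand above 20 N).
It fails at once if one of the things around (the red-capped spice jar, the scissors, the stoneware mug, the honey jar, the flat medicine box, the keys) is moved more than 30 mm (distance of any of plain_jar, scissors, mug, honey, medicine, keys from where it was at the start of the episode above 0.03 m).
It also fails if it takes over 53 s, if anything falls off the work surface, if the arm or the gripper's body presses on something with over 40 N, if the wrist force passes 120 N, or if a joint passes its speed limit or range.

### The arm

A 6-joint arm with a two-finger parallel gripper is mounted at the origin on a cart in front of the work surface, level with it; the furniture and walls round the work are solid. World frame = base frame: x ahead of the robot, y to its left, z up, the work surface at z = 0. Lengths are in m, angles in rad, forces in N, time in s.
With the tool pointing down it reaches from about 0.325 to 0.75 m from the base axis. Payload 7.6 kg.
Tool frame: the origin (TCP) lies at the very end of the fingers, on their centre line; the grasp point (between the pads) lies 19 mm behind it; z points along the fingers, y is the line along which they close (so a half turn about z gives the same grasp; the last joint's range is limited). The gripper opens to 85 mm and grips with 20 to 120 N. Pads are 22 mm wide; open, the fingers measure 114 mm over their backs; the gripper's body (76 mm by 85 mm) begins 54 mm behind the grasp point. The pads swing forward as they close: fully open they stand 13 mm farther back than shut.
Start: joints at [-1.179, 0.052, 1.401, -0, 1.689, -0.07], TCP at [0.234, -0.47, 0.231] pointing down, gripper open.
Joint ranges: [-2.9, 2.9], [-0.91, 2.17], [0.12, 2.37], [-1.06, 4.2], [0.26, 2.73], [-2.93, 2.93]. Speed limits (rad/s): [2.57, 2.57, 3.01, 3.14, 3.14, 3.14].

### API

Orientations are given as a unit quaternion [w, x, y, z].
In Python, from station import robot, cams gives the robot as it stands.
- The arm moves only by the tool drive_tool, never from a script. Its argument "targets" is one flat list of numbers, 7 for each row, row after row: the shift along the tool's x, y, z in cm, then the turn, a rotation vector about the tool's x, y, z in degrees, then the finger opening in cm, from 0 to 8.54. In form: [dx, dy, dz, ax, ay, az, jaw, dx, dy, dz, ax, ay, az, jaw, ...]. A call has 1 to 8 rows; each row is the pose to reach, as a shift and turn from the pose commanded when the call began, along the tool's axes at that moment; what a row does not reach only later rows make up. A row lasts 1/8 s, in which the tool goes at most 62.5 mm and 10.7 degrees, less where a joint would pass 70% of its speed; a pose out of reach is approached as far as the arm can. A call with a gripper value outside its range is refused whole. The fingers move at their own pace and stop on an object; "newtons" is the grip in N (left out, the last holds). Time passes only in rows, so rows that repeat a pose let the fingers close. It gives the time, the measured TCP pose, the force, the opening and the grip force at its end, in the units of the state.
- robot.get_state(): the state, without advancing time (a new reading comes with each control period).
- cams.get_image(name): name is "scene" or "top"; returns the picture (400x640x3 uint8, red, green, blue); there is no depth.
- cams.get_calibration(name): a dict with "fx", "fy", "cx", "cy" (pixels), "cam_to_world" (4x4, takes a point from camera to world coordinates). Camera axes: x right, y up, looking along -z (the intrinsics and any distortion apply to the point x, -y, -z); pixel columns grow to the right and rows downward; lengths in m; the calibration is good to about 2 mm. A picture is of the moment at which its call begins. get_calibration takes no time and is no camera call.
- robot.close_job(): hands the job in; it is judged then, once.
The state is a dict: "time_s": time; "joint_pos": joint angles; "qvel": joint speeds; "joint_efforts": joint torques, N m; "eef_pos": TCP position; "orientation": TCP orientation; "ft_force": force on the tool from outside, world axes, zero at the start; "ft_torque": the same for the moment, N m; "finger_gap": opening from 0.0 (shut) to 1.0 (fully open); "finger_force": force on a finger pad.
Only numpy, scipy, OpenCV 4.12 (cv2) and the standard library are available. Lean on these libraries where they do the work, as an engineer would, in place of code of your own. Each camera call takes 0.05 s, during which the arm holds its last target. There are 200 camera calls.

## Working session

There is one attempt and no reset: what is moved stays moved. The work goes in short steps, Python scripts to look and compute and a tool call to move; the robot and the scene stay as the last step left them, time stands still between calls to the robot, and variables do not carry over. Pictures are saved under pics/ and viewed, at most 10 in all, crops included, and the job is handed in when it is done.

Besides the shell and the picture viewer there is one more tool, called after "Call:" as a command line: name --argument value ..., lists and objects as JSON in quotes. drive_tool: Moves the arm, as the interface text tells. Its arguments: {"type":"object","properties":{"targets":{"type":"array"},"newtons":{"type":"number"}},"required":["targets"]}

```bash
ls; mkdir -p pics
python3 - <<'E'
from station import robot, cams
import cv2, numpy as np
np.set_printoptions(precision=4,suppress=True)
for n in("scene","top"):
    cv2.imwrite(f"pics/{n}0.png",cv2.cvtColor(cams.get_image(n),cv2.COLOR_RGB2BGR))
    c=cams.get_calibration(n);print(n,{k:(np.array(v)) for k,v in c.items()})
s=robot.get_state();print(s)
E
```

```text
pics
scene {'fx': array(411.4206), 'fy': array(411.4206), 'cx': array(313.4517), 'cy': array(197.8551), 'cam_to_world': array([[-0.8141,  0.4277, -0.3929,  0.0143],
       [-0.5804, -0.6221,  0.5254,  0.7736],
       [-0.0197,  0.6557,  0.7547,  1.0747],
       [ 0.    ,  0.    ,  0.    ,  1.    ]])}
top {'fx': array(366.6338), 'fy': array(366.6338), 'cx': array(322.6103), 'cy': array(204.1782), 'cam_to_world': array([[-0.0251,  0.9789, -0.2028,  0.2276],
       [-0.9997, -0.0238,  0.0091,  0.0958],
       [ 0.0041,  0.2029,  0.9792,  1.4852],
       [ 0.    ,  0.    ,  0.    ,  1.    ]])}
{'time_s': 0.1, 'joint_pos': array([-1.1793,  0.0528,  1.4016,  0.    ,  1.6886, -0.0703]), 'qvel': array([-0.0016, -0.0015, -0.0028,  0.0008,  0.001 , -0.0006]), 'joint_efforts': array([  0.0016, -38.2581, -36.0986,  -0.    ,   0.0048,  -0.    ]), 'eef_pos': array([ 0.2338, -0.4697,  0.2306]), 'orientation': array([-0.0007,  0.9735,  0.2288, -0.0001]), 'ft_force': array([-0.4263, -0.7204, -0.5222]), 'ft_torque': array([-0.0364, -0.0348,  0.0003]), 'finger_force': 0.0, 'finger_gap': 0.9994214883744676}
```

View pics/scene0.png

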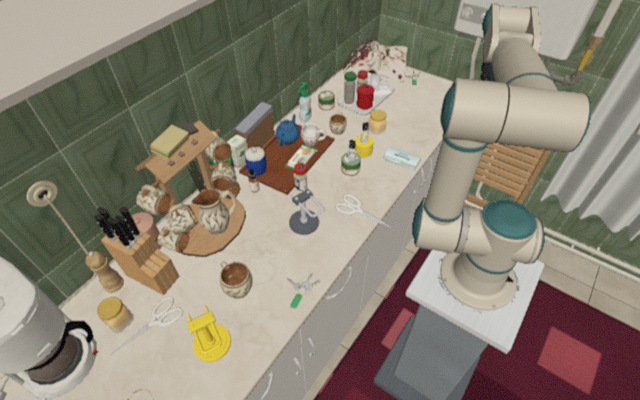

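View pics/top0.png

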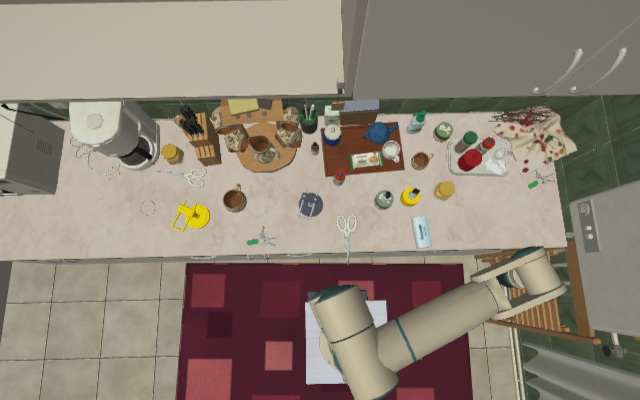

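Candidates: the hook jar is either the green-lidded one (scene 350,160; top 384,199) or the yellow look-alike (scene 364,145; top 411,196). The stand is either the grey one (scene 304,210; top 311,205) or the yellow one (scene 207,335). By the description I choose green and grey, and I'll check them in close crops.

Run:
```python
import cv2
t=cv2.imread("pics/top0.png");s=cv2.imread("pics/scene0.png")
cv2.imwrite("pics/ctop.png",cv2.resize(t[165:235,290:430],None,fx=5.7,fy=5.7,interpolation=cv2.INTER_CUBIC))
cv2.imwrite("pics/cscene.png",cv2.resize(s[125:245,270:400],None,fx=5,fy=5,interpolation=cv2.INTER_CUBIC))
```

```text
(no output)
```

View pics/ctop.png

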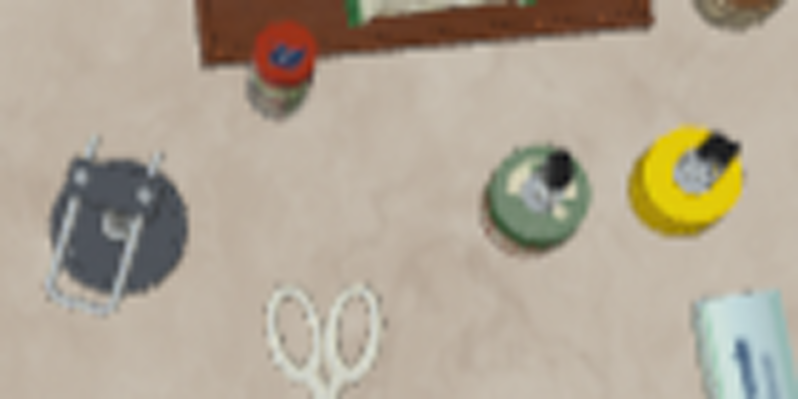

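View pics/cscene.png

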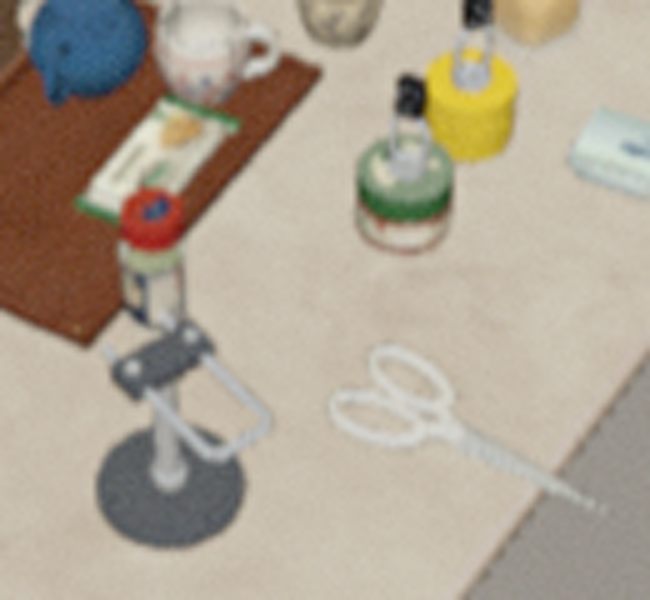

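The crops show the green jar with a black grip (top crop 558,168; scene crop 411,97). They also show the grey stand with its loop reaching toward the robot: bar corners at top crop 50,290 and 113,312, scene crop 268,420 and 218,456. Next I triangulate these points.

```bash
cat > h.py <<'E'
import numpy as np
from station import robot, cams
np.set_printoptions(precision=4,suppress=True)
C={n:cams.get_calibration(n) for n in("scene","top")}
def ray(n,u,v):
    c=C[n];T=np.array(c["cam_to_world"]);d=T[:3,:3]@np.array([(u-c["cx"])/c["fx"],-(v-c["cy"])/c["fy"],-1]);return T[:3,3],d/np.linalg.norm(d)
def proj(n,P):
    c=C[n];T=np.array(c["cam_to_world"]);p=(np.atleast_2d(P)-T[:3,3])@T[:3,:3]
    return np.c_[c["cx"]+c["fx"]*p[:,0]/-p[:,2],c["cy"]+c["fy"]*p[:,1]/p[:,2]]
def tri(a,b):
    A=0;B=0
    for n,q in(("top",a),("scene",b)):
        o,d=ray(n,*q);M=np.eye(3)-np.outer(d,d);A=A+M;B=B+M@o
    return np.linalg.solve(A,B)
def atz(n,q,z):
    o,d=ray(n,*q);return o+d*(z-o[2])/d[2]
tc=lambda x,y:((x+.5)/5.7-.5+290,(y+.5)/5.7-.5+165)
sc=lambda x,y:((x+.5)/5-.5+270,(y+.5)/5-.5+125)
E
python3 - <<'E'
from h import *
for nm,a,b,z in [("dotL",(80,176),(131,371),.138),("dotR",(145,194),(190,337),.138),("barL",(50,292),(217,457),.13),("barR",(112,312),(268,422),.13),("grip",(558,168),(411,97),.124)]:
    print(nm,tri(tc(*a),sc(*b)),atz("top",tc(*a),z),atz("scene",sc(*b),z))
print("base",atz("top",tc(118,226),.005),atz("scene",sc(171,487),.005))
print("lid top",atz("top",tc(539,196),.055),"scene lid",atz("scene",sc(406,175),.055))
print("scissor",atz("top",tc(290,320),.005),atz("top",tc(350,310),.005), "plain",atz("top",tc(285,52),.109))
print("yellow lid",atz("top",tc(690,180),.055),"medicine",atz("top",tc(700,296),.02))
E
```

```text
dotL [0.5427 0.1544 0.1378] [0.5418 0.154  0.138 ] [0.5436 0.1548 0.138 ]
dotR [0.5297 0.1117 0.1374] [0.5286 0.1113 0.138 ] [0.5304 0.1124 0.138 ]
barL [0.4655 0.1751 0.1316] [0.4658 0.1752 0.13  ] [0.4663 0.1741 0.13  ]
barR [0.4536 0.1356 0.1315] [0.4515 0.1347 0.13  ] [0.4567 0.1353 0.13  ]
grip [ 0.5438 -0.1656  0.1216] [ 0.5428 -0.1653  0.124 ] [ 0.543  -0.1632  0.124 ]
base [0.5351 0.1328 0.005 ] [0.5363 0.1323 0.005 ]
lid top [ 0.539 -0.164  0.055] scene lid [ 0.5403 -0.1587  0.055 ]
scissor [0.4633 0.0108 0.005 ] [ 0.4695 -0.0325  0.005 ] plain [0.6323 0.0137 0.109 ]
yellow lid [ 0.5479 -0.2709  0.055 ] medicine [ 0.471  -0.2807  0.02  ]
```

```bash
cat > fit.py <<'E'
from h import *
import cv2
from scipy.optimize import minimize
Pt=np.array([[sx*.011,sy*.007,z] for sx in(-1,1) for sy in(-1,1) for z in(.106,.138)])
im={n:cv2.imread(f"pics/{n}0.png") for n in("scene","top")}
W={"scene":(340,135,30,36),"top":(372,182,28,28)}
def tf(P,x,y,a):
    c,s=np.cos(a),np.sin(a);return P@np.array([[c,s,0],[-s,c,0],[0,0,1]])+[x,y,0]
def cost(p):
    e=0
    for n,(u,v,w,h) in W.items():
        g=im[n][v:v+h,u:u+w].max(2).astype(float);d=np.clip((110-g)/70,0,1)
        if n=="scene": d[22:]=0; d[:,18:][:]=d[:,18:]
        q=(proj(n,tf(Pt,*p))-[u,v]+.5)*16
        m=np.zeros((h*16,w*16),np.uint8);cv2.fillConvexPoly(m,cv2.convexHull(q.astype(np.int32)),255)
        r=cv2.resize(m,(w,h),interpolation=cv2.INTER_AREA)/255.
        e+=((cv2.GaussianBlur(r,(3,3),.5)-d)**2).sum()
    return e
res=[]
for a in range(-90,90,10):
    r=minimize(lambda p:cost((p[0],p[1],np.radians(a))),(.543,-.1645),method="Nelder-Mead",options=dict(initial_simplex=[[.543,-.1645],[.547,-.1645],[.543,-.16]],xatol=1e-4))
    res.append((r.fun,a,*r.x));print(a,round(r.fun,2),r.x)
f,a,x,y=min(res)
hook=np.array([[-.013,0,.063],[-.013,0,.09],[-.009,0,.1],[0,0,.104],[.008,0,.1],[.012,0,.089]])
gate=np.array([[.012,0,.063],[.012,0,.086]])
out=[]
for n,(u,v,w,h) in W.items():
    K=11;c=cv2.resize(im[n][v:v+h,u:u+w],None,fx=K,fy=K,interpolation=cv2.INTER_CUBIC);out.append(c.copy())
    for aa in(a,a+180):
        o=c.copy()
        for L,col in((hook,(0,0,255)),(gate,(255,0,0))):
            q=((proj(n,tf(L,x,y,np.radians(aa)))-[u,v]+.5)*K).astype(int);cv2.polylines(o,[q],False,col,1)
        out.append(o)
o=np.zeros((2*400,3*330,3),np.uint8)
for i,c in enumerate(out):
    c=c[:400,:330];o[(i//3)*400:(i//3)*400+c.shape[0],(i%3)*330:(i%3)*330+c.shape[1]]=c
cv2.imwrite("pics/fit.png",o[:710][:, :],);cv2.imwrite("pics/fit.png",cv2.resize(o[:710],(800,574),interpolation=cv2.INTER_AREA))
E
python3 fit.py
```

```text
-90 34.08 [ 0.5426 -0.1659]
-80 30.61 [ 0.5429 -0.1655]
-70 27.22 [ 0.5433 -0.1662]
-60 25.3 [ 0.5437 -0.1674]
-50 25.45 [ 0.5442 -0.1678]
-40 27.99 [ 0.5437 -0.1665]
-30 30.52 [ 0.5427 -0.1659]
-20 32.99 [ 0.5427 -0.1666]
-10 35.1 [ 0.5437 -0.1663]
0 35.29 [ 0.5437 -0.166 ]
10 35.0 [ 0.5435 -0.1662]
20 31.98 [ 0.5422 -0.1662]
30 28.77 [ 0.5429 -0.166 ]
40 31.79 [ 0.5424 -0.1665]
50 34.56 [ 0.543  -0.1652]
60 36.84 [ 0.5428 -0.1655]
70 37.63 [ 0.5427 -0.1647]
80 36.6 [ 0.5419 -0.1657]
```

View pics/fit.png

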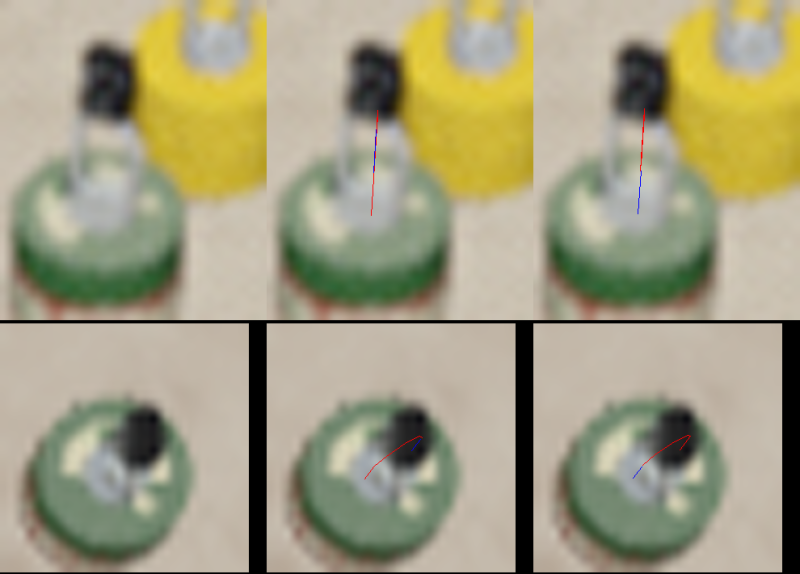

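```bash
cat > fit2.py <<'E'
import re
src=open("fit.py").read().split("res=[]")[0].replace("if n==\"scene\": d[22:]=0; d[:,18:][:]=d[:,18:]","yy,xx=np.mgrid[:h,:w];c0=(proj(n,[.543,-.1655,.122])-[u,v])[0];d=d*(np.hypot(xx-c0[0],yy-c0[1])<7.5)")
exec(src)
for a in range(-90,90,10):
    r=minimize(lambda p:cost((p[0],p[1],np.radians(a))),(.543,-.1645),method="Nelder-Mead",options=dict(initial_simplex=[[.543,-.1645],[.547,-.1645],[.543,-.16]],xatol=1e-4))
    print(a,round(r.fun,2),r.x)
hook=np.array([[-.013,0,.063],[-.013,0,.09],[-.009,0,.1],[0,0,.104],[.008,0,.1],[.012,0,.089]])
W2={"scene":(343,137,16,26),"top":(377,186,16,16)}
rows=[]
for n,(u,v,w,h) in W2.items():
    K=10;c=cv2.resize(im[n][v:v+h,u:u+w],None,fx=K,fy=K,interpolation=cv2.INTER_CUBIC);r=[c]
    for a in(0,20,40,60):
        o=c.copy();q=((proj(n,tf(hook,.5428,-.1645,np.radians(a)))-[u,v]+.5)*K).astype(int);cv2.polylines(o,[q],False,(0,0,255),1)
        b=((proj(n,tf(Pt,.5428,-.1645,np.radians(a)))-[u,v]+.5)*K).astype(int);cv2.polylines(o,[cv2.convexHull(b)],True,(255,0,255),1)
        g=((proj(n,tf(np.array([[.012,0,.063]]),.5428,-.1645,np.radians(a)))-[u,v]+.5)*K).astype(int)[0];cv2.circle(o,tuple(int(t) for t in g),3,(255,0,0),1)
        r.append(o)
    rows.append(np.hstack(r))
cv2.imwrite("pics/fit2.png",np.vstack(rows))
E
python3 fit2.py
```

```text
-90 31.4 [ 0.5426 -0.1659]
-80 27.93 [ 0.5429 -0.1655]
-70 24.54 [ 0.5433 -0.1662]
-60 22.61 [ 0.5437 -0.1674]
-50 22.77 [ 0.5442 -0.1678]
-40 25.31 [ 0.5437 -0.1665]
-30 27.83 [ 0.5427 -0.1659]
-20 30.31 [ 0.5427 -0.1666]
-10 32.42 [ 0.5437 -0.1663]
0 32.6 [ 0.5437 -0.166 ]
10 32.31 [ 0.5435 -0.1662]
20 29.3 [ 0.5422 -0.1662]
30 26.09 [ 0.5429 -0.166 ]
40 29.1 [ 0.5424 -0.1665]
50 31.88 [ 0.543  -0.1652]
60 34.16 [ 0.5428 -0.1655]
70 34.95 [ 0.5427 -0.1647]
80 33.92 [ 0.5419 -0.1657]
```

View pics/fit2.png

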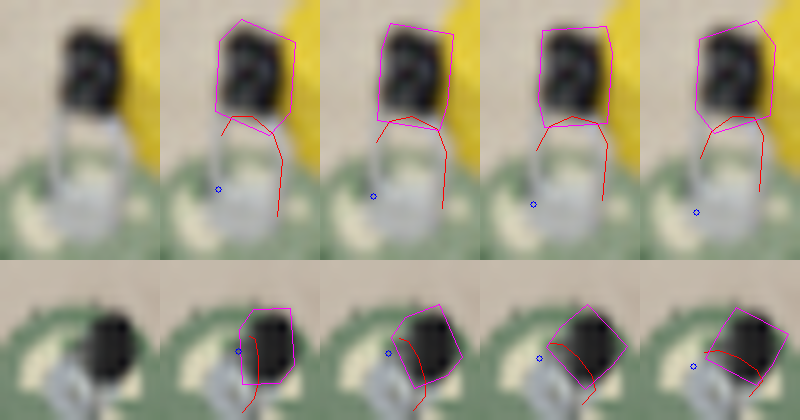

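The scene crop shows the loop nearly broadside under the grip, with the grip centred at scene (352,144) and top (388,194). That gives a hook yaw of about 20° (mod 180°) and an axis at about (0.543, -0.1655). Which side the gate is on I'll check with the jar held near the camera. Now I move above the grip.

Call:
drive_tool --targets '[5.5,-1.8,0,0,0,1,6,11.5,-3.8,0,0,0,2,6,17.5,-5.7,0,0,0,3,6,23.5,-7.7,0,0,0,4,6,29.5,-9.6,0,0,0,4.5,6,35.5,-11.6,1,0,0,4.5,6,41.2,-13.5,2.5,0,0,4.5,6,41.2,-13.5,4,0,0,4.5,6]' --newtons 40

```text
time_s: 1.1
eef_pos: [0.5443, -0.1624, 0.1898]
orientation: [-0.001, 0.981, 0.193, -0.0]
ft_force: [-0.4, -0.6, -0.7]
finger_gap: 0.701
finger_force: 0.0
```

Call:
drive_tool --targets '[0,0,2.5,0,0,0,6,0,0,5,0,0,0,5,0,0,7.5,0,0,0,4,0,0,8.3,0,0,0,3,0,0,8.3,0,0,0,1.5,0,0,8.3,0,0,0,0.5,0,0,8.3,0,0,0,0.5,0,0,8.3,0,0,0,0.5]' --newtons 40

```text
time_s: 2.1
eef_pos: [0.5428, -0.1656, 0.1087]
orientation: [0.0, 0.982, 0.19, 0.0]
ft_force: [0.3, 0.3, -2.1]
finger_gap: 0.157
finger_force: 42.3
```

Gripped at 13.4 mm, so across the 14 mm side. Next I lift the jar toward the scene camera, broadside to it, to check the gate side.

Call:
drive_tool --targets '[0,0,-4,0,0,0,0.5,0,0,-8,0,0,0,0.5,0,-4,-12,0,0,0,0.5,0,-9,-15,0,0,0,0.5,-0.5,-14,-18,0,0,0,0.5,-0.5,-19,-21,0,0,0,0.5,-1,-24,-24,0,0,0,0.5,-1,-29,-27,0,0,0,0.5]' --newtons 60

```text
time_s: 3.1
eef_pos: [0.4237, 0.1009, 0.3797]
orientation: [0.0, 0.982, 0.19, 0.001]
ft_force: [1.0, 0.9, -0.8]
finger_gap: 0.153
finger_force: 63.1
```

Call:
drive_tool --targets '[-0.5,-5,-2,0,0,0,0.5,-0.5,-5.5,-2,0,0,0,0.5,-0.5,-5.5,-2,0,0,0,0.5,-0.5,-5.5,-2,0,0,0,0.5]'

```text
time_s: 3.6
eef_pos: [0.4001, 0.1479, 0.3974]
orientation: [0.0, 0.982, 0.19, -0.001]
ft_force: [-0.2, 0.3, -1.8]
finger_gap: 0.154
finger_force: 63.1
```

Run:
```python
from h import *
import cv2
s=robot.get_state();p=s["eef_pos"];print(s["time_s"],p,s["orientation"],s["ft_force"],s["finger_gap"])
o=[]
for n,K in(("scene",14),("top",14)):
    im=cv2.cvtColor(cams.get_image(n),cv2.COLOR_RGB2BGR);cv2.imwrite(f"pics/{n}1.png",im)
    u,v=proj(n,p-[0,0,.05])[0].astype(int);print(n,u,v)
    c=im[v-20:v+22,u-14:u+14];o.append(cv2.resize(c,None,fx=K,fy=K,interpolation=cv2.INTER_CUBIC))
cv2.imwrite("pics/held.png",np.hstack(o))
```

```text
3.6 [0.4001 0.1479 0.3974] [ 0.0002  0.9818  0.1897 -0.0008] [-0.2116  0.3323 -1.774 ] 0.1543257704233756
scene 338 166
top 303 224
```

View pics/held.png

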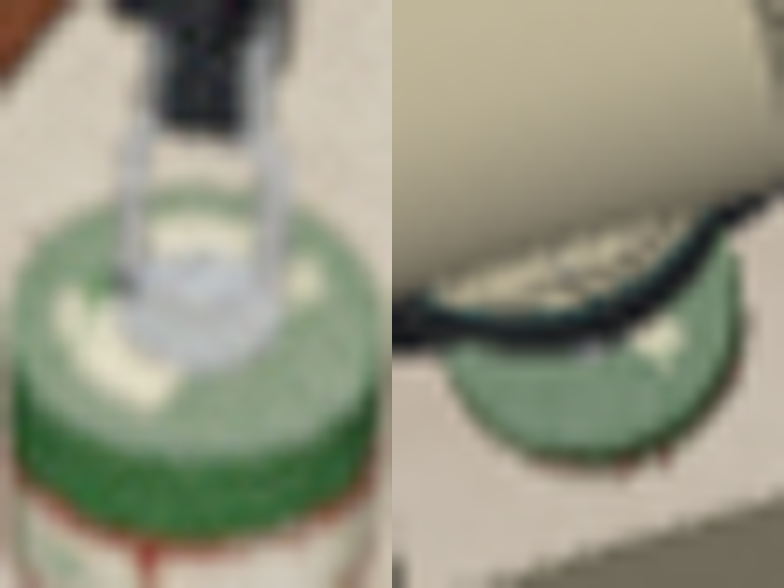

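At the lower left of the loop (crop 120,280) there is a dark hinge knuckle, so the gate is on the image-left side. That is jar +x at yaw of about 22°, which means the tool x axis is the jar x axis. Now I turn to the stand's yaw (-16.8°) and come down in front of the bar.

Call:
drive_tool --targets '[0,-0.5,4,0,0,8,0.5,0.1,-1,8,0,0,16,0.5,0.2,-1.5,12,0,0,24,0.5,0.3,-2,16,0,0,32,0.5,0.3,-2.5,19,0,0,38.6,0.5,0.3,-2.9,22,0,0,38.6,0.5,0.3,-2.9,23.8,0,0,38.6,0.5,0.3,-2.9,23.8,0,0,38.6,0.5]'

```text
time_s: 4.7
eef_pos: [0.391, 0.1759, 0.1586]
orientation: [0.001, 0.989, -0.145, -0.002]
ft_force: [-0.8, 0.5, -2.1]
finger_gap: 0.152
finger_force: 63.0
```

Call:
drive_tool --targets '[0,0,0,0,0,0,0.5,0,0,0,0,0,0,0.5]'

```text
time_s: 4.95
eef_pos: [0.3922, 0.1768, 0.1613]
orientation: [-0.0, 0.989, -0.145, 0.001]
ft_force: [-0.5, 0.4, -1.5]
finger_gap: 0.15
finger_force: 63.1
```

Run:
```python
from h import *
import cv2
s=robot.get_state();p=s["eef_pos"];print(s["time_s"],p,s["orientation"],s["ft_force"],s["finger_gap"])
P1=proj("scene",np.array([[.4001,.1479,.3974-.1087+.063]])+np.array([.928,.372,0])*.012);print("hinge pred",P1,"seen",332.6,166)
o=[]
for n,K in(("scene",8),("top",8)):
    im=cv2.cvtColor(cams.get_image(n),cv2.COLOR_RGB2BGR);cv2.imwrite(f"pics/{n}2.png",im)
    u,v=proj(n,[.45,.15,.11])[0].astype(int);print(n,u,v)
    c=im[v-35:v+35,u-25:u+25];o.append(cv2.resize(c,None,fx=K,fy=K,interpolation=cv2.INTER_CUBIC))
cv2.imwrite("pics/near.png",np.hstack(o))
e=np.array([np.cos(np.radians(-16.8)),np.sin(np.radians(-16.8))]);q=2*np.arctan2(s["orientation"][2],s["orientation"][1]);print("yaw",np.degrees(q))
d=p[:2]-[.536,.133];print("along",d@e,"lat",d@[-e[1],e[0]])
```

```text
4.95 [0.3922 0.1768 0.1613] [-0.0004  0.9894 -0.1449  0.0008] [-0.483   0.4381 -1.5141] 0.15004824690713334
hinge pred [[334.1523 164.9694]] seen 332.6 166
scene 322 217
top 305 220
yaw -16.6653037345999
along -0.15028421274218542 lat 0.00035291722893846135
```

View pics/near.png

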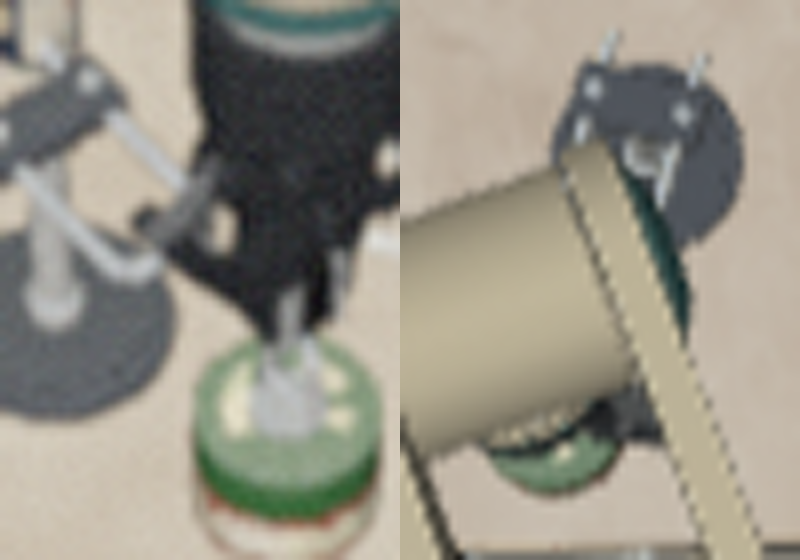

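The hook stands in front of the loop with its gate toward the bar: hook at scene crop (295,320), bar at (135,270). I approach it and feel for first touch.

Call:
drive_tool --targets '[1.5,0,0.1,0,0,0,0.5,3,0,0.1,0,0,0,0.5,4,0,0.1,0,0,0,0.5,4.2,0,0.1,0,0,0,0.5,4.2,0,0.1,0,0,0,0.5]'

```text
time_s: 5.68
eef_pos: [0.4319, 0.1647, 0.1591]
orientation: [0.0, 0.989, -0.145, -0.0]
ft_force: [0.0, 1.4, -1.9]
finger_gap: 0.154
finger_force: 63.2
```

Call:
drive_tool --targets '[0.1,0,0,0,0,0,0.5,0.2,0,0,0,0,0,0.5,0.3,0,0,0,0,0,0.5,0.4,0,0,0,0,0,0.5,0.5,0,0,0,0,0,0.5,0.5,0,0,0,0,0,0.5]'

```text
time_s: 6.42
eef_pos: [0.4367, 0.1633, 0.1593]
orientation: [0.0, 0.989, -0.145, 0.0]
ft_force: [-0.6, 0.1, -2.0]
finger_gap: 0.153
finger_force: 63.2
```

Call:
drive_tool --targets '[0.1,0,0,0,0,0,0.5,0.2,0,0,0,0,0,0.5,0.3,0,0,0,0,0,0.5,0.4,0,0,0,0,0,0.5,0.4,0,0,0,0,0,0.5]'

```text
time_s: 7.05
eef_pos: [0.4406, 0.1621, 0.1592]
orientation: [0.0, 0.989, -0.145, -0.0]
ft_force: [-0.5, -0.7, -0.8]
finger_gap: 0.15
finger_force: 63.2
```

Call:
drive_tool --targets '[0.1,0,0,0,0,0,0.5,0.2,0,0,0,0,0,0.5,0.3,0,0,0,0,0,0.5,0.3,0,0,0,0,0,0.5]'

```text
time_s: 7.55
eef_pos: [0.4431, 0.1614, 0.1591]
orientation: [0.0, 0.989, -0.145, -0.0]
ft_force: [-3.3, -0.2, -1.0]
finger_gap: 0.151
finger_force: 63.2
```

Call:
drive_tool --targets '[0.1,0,0,0,0,0,0.5,0.2,0,0,0,0,0,0.5,0.3,0,0,0,0,0,0.5,0.3,0,0,0,0,0,0.5]'

```text
time_s: 8.05
eef_pos: [0.4462, 0.1605, 0.1592]
orientation: [0.0, 0.989, -0.145, -0.0]
ft_force: [-3.9, 1.5, -1.4]
finger_gap: 0.15
finger_force: 63.2
```

Call:
drive_tool --targets '[0.1,0,0,0,0,0,0.5,0.2,0,0,0,0,0,0.5,0.3,0,0,0,0,0,0.5,0.3,0,0,0,0,0,0.5]'

```text
time_s: 8.55
eef_pos: [0.4491, 0.1596, 0.1591]
orientation: [0.0, 0.989, -0.145, -0.0]
ft_force: [-4.8, 1.8, -1.6]
finger_gap: 0.154
finger_force: 63.2
```

Touch came at about 98 mm in front of the post, and the force is spring-like (3 to 5 N). About 10 mm more to go.

Call:
drive_tool --targets '[0.1,0,0,0,0,0,0.5,0.2,0,0,0,0,0,0.5,0.3,0,0,0,0,0,0.5,0.4,0,0,0,0,0,0.5,0.4,0,0,0,0,0,0.5]'

```text
time_s: 9.18
eef_pos: [0.4527, 0.1585, 0.1588]
orientation: [0.0, 0.989, -0.145, -0.001]
ft_force: [-4.8, 1.5, -3.3]
finger_gap: 0.156
finger_force: 63.1
```

Call:
drive_tool --targets '[0.1,0,0,0,0,0,0.5,0.2,0,0,0,0,0,0.5,0.3,0,0,0,0,0,0.5,0.4,0,0,0,0,0,0.5,0.4,0,0,0,0,0,0.5]'

```text
time_s: 9.8
eef_pos: [0.4565, 0.1573, 0.1586]
orientation: [0.0, 0.989, -0.145, -0.001]
ft_force: [-4.3, 1.8, -5.2]
finger_gap: 0.154
finger_force: 63.0
```

Call:
drive_tool --targets '[0.1,0,0,0,0,0,0.5,0.2,0,0,0,0,0,0.5,0.25,0,0,0,0,0,0.5,0.25,0,0,0,0,0,0.5]'

```text
time_s: 10.3
eef_pos: [0.459, 0.1565, 0.1588]
orientation: [0.0, 0.989, -0.145, -0.0]
ft_force: [-4.0, 1.0, -4.5]
finger_gap: 0.153
finger_force: 62.9
```

Call:
drive_tool --targets '[0,0,0.2,0,0,0,0.5,0,0,0.4,0,0,0,0.5,0,0,0.6,0,0,0,0.5,0,0,0.8,0,0,0,0.5,0,0,1.0,0,0,0,0.5,0,0,1.2,0,0,0,0.5,0,0,1.4,0,0,0,0.5,0,0,1.4,0,0,0,0.5]'

```text
time_s: 11.3
eef_pos: [0.4594, 0.1566, 0.1453]
orientation: [0.0, 0.989, -0.145, 0.0]
ft_force: [0.3, 0.7, -1.3]
finger_gap: 0.149
finger_force: 63.2
```

Call:
drive_tool --targets '[0,0,0.1,0,0,0,0.5,0,0,0.2,0,0,0,0.5,0,0,0.2,0,0,0,0.5]'

```text
time_s: 11.68
eef_pos: [0.4592, 0.1566, 0.1432]
orientation: [0.0, 0.989, -0.145, -0.0]
ft_force: [0.6, 0.2, -1.3]
finger_gap: 0.156
finger_force: 63.2
```

Call:
drive_tool --targets '[0,0,0.05,0,0,0,0.5,0,0,0.1,0,0,0,0.5,0,0,0.1,0,0,0,0.5]'

```text
time_s: 12.05
eef_pos: [0.4592, 0.1566, 0.1422]
orientation: [0.0, 0.989, -0.145, -0.0]
ft_force: [-0.5, 0.1, -2.0]
finger_gap: 0.152
finger_force: 63.2
```

Call:
drive_tool --targets '[0,0,0.05,0,0,0,0.5,0,0,0.1,0,0,0,0.5,0,0,0.1,0,0,0,0.5]'

```text
time_s: 12.42
eef_pos: [0.4592, 0.1566, 0.1413]
orientation: [0.0, 0.989, -0.145, 0.0]
ft_force: [0.1, -0.9, -0.9]
finger_gap: 0.151
finger_force: 63.2
```

Call:
drive_tool --targets '[0,0,0.05,0,0,0,0.5,0,0,0.05,0,0,0,0.5]'

```text
time_s: 12.68
eef_pos: [0.4593, 0.1566, 0.1411]
orientation: [-0.0, 0.989, -0.145, 0.0]
ft_force: [-0.1, 0.4, 1.2]
finger_gap: 0.154
finger_force: 63.5
```

Call:
drive_tool --targets '[0,0,0.03,0,0,0,0.5,0,0,0.03,0,0,0,0.5]'

```text
time_s: 12.92
eef_pos: [0.4594, 0.1566, 0.1409]
orientation: [-0.0, 0.989, -0.145, 0.0]
ft_force: [-2.0, 0.2, 2.7]
finger_gap: 0.151
finger_force: 63.9
```

The bow rests on the bar (z force went from -1.7 to +2.7 N). I ease off slightly and open slowly.

Call:
drive_tool --targets '[0,0,-0.03,0,0,0,0.5,0,0,-0.03,0,0,0,1.3,0,0,-0.03,0,0,0,1.5,0,0,-0.03,0,0,0,1.7,0,0,-0.03,0,0,0,2.0,0,0,-0.03,0,0,0,2.5,0,0,-0.03,0,0,0,3,0,0,-0.03,0,0,0,3.5]' --newtons 20

```text
time_s: 13.92
eef_pos: [0.4592, 0.1566, 0.1408]
orientation: [0.0, 0.989, -0.145, 0.0]
ft_force: [-0.5, 0.4, 0.4]
finger_gap: 0.409
finger_force: 0.0
```

Call:
drive_tool --targets '[0,0,0,0,0,0,4,0,0,-0.5,0,0,0,4,0,0,-1.5,0,0,0,4,0,0,-3,0,0,0,4,0,0,-5,0,0,0,4,0,0,-8,0,0,0,4,0,0,-12,0,0,0,4,0,0,-15,0,0,0,4]'

```text
time_s: 14.92
eef_pos: [0.4593, 0.1566, 0.2939]
orientation: [-0.001, 0.989, -0.145, 0.001]
ft_force: [0.0, 1.0, 0.1]
finger_gap: 0.471
finger_force: 0.0
```

Call:
drive_tool --targets '[-4,0,-1,0,0,0,4,-8,0,-2,0,0,0,4,-8,0,-5,0,0,0,4,-8,0,-8,0,0,0,4,-8,0,-8,0,0,0,4,-8,0,-8,0,0,0,4]'

```text
time_s: 15.68
eef_pos: [0.3824, 0.1795, 0.3705]
orientation: [0.0, 0.989, -0.145, -0.0]
ft_force: [-0.1, 0.4, -0.2]
finger_gap: 0.471
finger_force: 0.0
```

Run:
```python
from h import *
import cv2
s=robot.get_state();print(s["time_s"],s["eef_pos"],s["ft_force"],s["finger_gap"])
o=[]
for n in("scene","top"):
    im=cv2.cvtColor(cams.get_image(n),cv2.COLOR_RGB2BGR)
    u,v=proj(n,[.46,.15,.1])[0].astype(int)
    o.append(cv2.resize(im[v-30:v+30,u-25:u+25],None,fx=8,fy=8,interpolation=cv2.INTER_CUBIC))
cv2.imwrite("pics/hung.png",np.hstack(o))
```

```text
15.675 [0.3824 0.1795 0.3705] [-0.122   0.3692 -0.2233] 0.4710861047968444
```

View pics/hung.png

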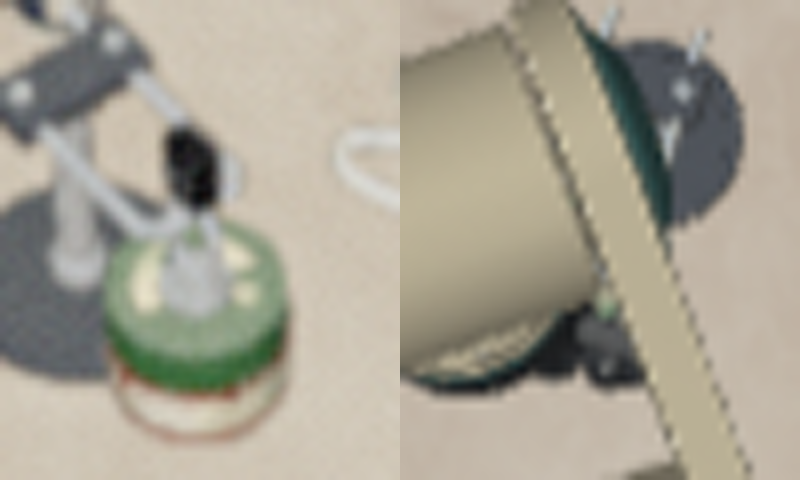

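The jar hangs upright from the bar: grip at scene crop (193,165), bar passing through the hook at (190,215). I let any swing die out, check by image difference, then hand in.

Call:
drive_tool --targets '[0,0,0,0,0,0,4,0,0,0,0,0,0,4,0,0,0,0,0,0,4,0,0,0,0,0,0,4,0,0,0,0,0,0,4,0,0,0,0,0,0,4,0,0,0,0,0,0,4,0,0,0,0,0,0,4]'

```text
time_s: 16.77
eef_pos: [0.3826, 0.1795, 0.3708]
orientation: [0.0, 0.989, -0.145, 0.0]
ft_force: [-0.1, 0.2, -0.2]
finger_gap: 0.471
finger_force: 0.0
```

Call:
drive_tool --targets '[0,0,0,0,0,0,4,0,0,0,0,0,0,4,0,0,0,0,0,0,4,0,0,0,0,0,0,4,0,0,0,0,0,0,4,0,0,0,0,0,0,4,0,0,0,0,0,0,4,0,0,0,0,0,0,4]'

```text
time_s: 17.77
eef_pos: [0.3826, 0.1795, 0.3708]
orientation: [0.0, 0.989, -0.145, 0.0]
ft_force: [-0.8, -0.0, 0.3]
finger_gap: 0.466
finger_force: 0.0
```

Run:
```python
from h import *
import cv2
u,v=proj("scene",[.46,.15,.1])[0].astype(int)
I=[cams.get_image("scene").astype(float) for _ in range(8)]
J=[i[v-15:v+25,u-15:u+15] for i in I];B=[i[300:340,420:450] for i in I]
print([round(np.abs(j-J[0]).mean(),2) for j in J],[round(np.abs(j-B[0]).mean(),2) for j in B])
h=[cv2.phaseCorrelate(J[0].mean(2),j.mean(2))[0] for j in J];print(np.array(h).T, robot.get_state()["time_s"])
```

```text
[np.float64(0.0), np.float64(2.07), np.float64(2.06), np.float64(1.99), np.float64(2.02), np.float64(2.05), np.float64(2.01), np.float64(2.0)] [np.float64(0.0), np.float64(2.1), np.float64(2.12), np.float64(2.07), np.float64(2.12), np.float64(2.12), np.float64(2.13), np.float64(2.15)]
[[ 0.      0.071   0.0999  0.137   0.0393  0.0237  0.012   0.0464]
 [ 0.      0.0354  0.1346 -0.0003  0.0092 -0.0179 -0.0189  0.0674]] 18.175
```

The jar is still; the image differences are at noise level. I hand in.

```bash
python3 -c "
from station import robot
print(robot.close_job())"
```

```text
the job is handed in; nothing more can be done
None
```

The green-lidded hook jar hangs still from the grey stand's front bar, the gripper is clear, and the job was handed in at about 18 s; the gate being shut was felt (side force dropped to zero) but not seen, and no verdict came back.

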